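# Screw the plug into the mounting press

## Robot

A 6-joint arm with a two-finger parallel gripper is mounted at the origin on the work surface. World frame = base frame: x ahead of the robot, y to its left, z up, the work surface at z = 0. Lengths are in m, angles in rad, forces in N, time in s.
With the tool pointing down it reaches from about 0.25 to 0.725 m from the base axis. Payload 4 kg.
Tool frame: the origin (TCP) lies midway between the tips of the shut fingers; the grasp point (between the pads) lies 19 mm behind it; z points along the fingers, y is the line along which they close (so a half turn about z gives the same grasp; the last joint's range is limited). The gripper opens to 85 mm and grips with 20 to 120 N. Pads are 22 mm wide; open, the fingers measure 114 mm over their backs; the gripper's body (76 mm by 85 mm) begins 54 mm behind the grasp point. The pads swing forward as they close: fully open they stand 13 mm farther back than shut.
Start: joints at [1.284, 0.241, 0.005, 1.335, 0, 1.571], TCP at [0.141, 0.48, 0.231] pointing down, gripper open.
Joint ranges: [-2.72, 2.72], [-1.05, 1.87], [-1.09, 1.28], [-1.99, 2.15], [-1.42, 1.44], [-3.14, 3.14]. Speed limits (rad/s): [2.79, 2.79, 3.14, 3.14, 3.14, 3.14].

## Interface

Orientations are given as a unit quaternion [x, y, z, w].
In Python, from workcell import get_obs, camera, job_done, silhouettes gives the robot as it stands. The module is installed in compiled form; this text tells all that it offers.
- The arm moves only by the tool drive_tool, never from a script. Its argument "increments" is a list of rows, each a list of 3 entries, a list of its own where there are three numbers: the shift along the world's x, y, z in mm, then the turn, a rotation vector about the world's x, y, z in degrees, then the opening, from 0 (shut) to 1 (fully open). A call has 1 to 8 rows; each row shifts and turns the commanded pose from where the row before left it; what a row does not reach is not made up. A row lasts 1/12 s, in which the tool goes at most 41.7 mm and 7.16 degrees, less where a joint would pass 70% of its speed; a pose out of reach is approached as far as the arm can. A call is refused whole if a number of a shift passes 41.7 or a number of a turn 7.16, either way. A call with a gripper value outside its range is refused whole. The fingers move at their own pace and stop on an object; the grip force is fixed at half the most. Time passes only in rows, so rows that do not move let the fingers close. It gives the time, the measured TCP pose, the force, the opening and the grip force at its end, in the units of the state.
- get_obs(): the state, without advancing time (a new reading comes with each control period).
- camera(name): name is "side" or "top" or "wrist"; returns a dict with "image" (420x560x3 uint8, red, green, blue), "K" (3x3 intrinsics, pixels), "view" (4x4, takes a point from world to camera coordinates). Camera axes: x right, y down, z forward; pixel columns grow to the right and rows downward; lengths in m; the calibration is good to about 2 mm. A picture is of the moment at which its call begins. There is no depth.
- job_done(): hands the job in; it is judged then, once.
Trained networks look in a picture, given as the dict that the camera call returned (one of the last four; its "shot" number tells which), for a name from the list of things; names that differ only in an ending like _2 or _b are one class to them, and where a whole thing is asked for, a point or a joint stands for the part that bears it (a point fixed in the world has none). Each returns a list of dicts, best first, with "conf" (0 to 1); they miss things now and then, are a little off and sometimes report something else, mostly with a low value. They report only what shows in the picture. A call takes as long as a camera call. They do not tell look-alikes from the thing itself.
- silhouettes(query, picture): "region" (420x560 bool, what is visible of it) and "bbox" ([left, top, right, bottom] in pixels, round what is visible of it).
The state is a dict: "clock": time; "joint_pos": joint angles; "joint_vel": joint speeds; "tau": joint torques, N m; "eef_pos": TCP position; "tool_rot": TCP orientation; "ft_force": force on the tool from outside, world axes, zero at the start; "ft_torque": the same for the moment, N m; "grip_width": finger opening in m; "grasp_force": force on a finger pad.
Only numpy, scipy, OpenCV 4.12 (cv2) and the standard library are available. Lean on these libraries where they do the work, as an engineer would, in place of code of your own. Each camera call takes 0.05 s, during which the arm holds its last target. There are 200 camera calls.

## Task

Screw the steel plug with the bar handle fully home into the open mouth of the mounting press, so that its flange lies flush on the rim, and let go. It runs in clockwise, but only from a thread start: set it in upright, press it lightly against the sprung pad and back it off anticlockwise until it drops, then run it in. Do not force it or cross the thread, and leave the other things on the bench where they are.

Things in the scene. Friction and masses are not known exactly. Their poses are not given: they have to be found in the camera images.
- plug: steel screw plug, 0.32 to 0.52 kg, standing upright on the table. Origin: centre of the flange's underside, 31 mm above its foot; z up. Over the origin a flange 86 mm across and 8 mm thick, with a bar handle on top; below it a round shank 60 mm across and 31 mm long, chamfered to 52 mm at the foot, with four pins. Right-hand screw: clockwise from above runs it in.
- handle (a point): middle of the plug's black bar handle, on its axis, 25 mm above the plug's origin. The bar is 60 mm long (plug x), 16 mm wide (plug y: hold it across this) and 34 mm high (8 to 42 mm above the origin).
- pins (a point): point on the plug's axis 19 mm below its origin, where the centre lines of its four round pins meet. The pins are 6 mm thick and stick out along plug x, -x, y and -y to 70 mm across, 90 degrees apart: they are the plug's thread.
- press: mounting press fixed to the table, white housing 200 x 200 mm and 84 mm high, with the steel mould cylinder standing out of the middle of its top to 100 mm. Origin: centre of its underside; z up. Its yaw (and that of its points) tells nothing about where the thread starts. In all a push of 16 to 20 N and turning moments up to about 0.7 N m are enough; more is forcing it.
- mouth (a point): centre of the press's mouth at the rim's height, 100 mm above the table; z up. The steel rim is 92 mm across, the bore 74 mm; the thread inside leaves 63 mm free for the shank. Home, the plug's origin is 0 to 1 mm above this point.
- pad_top (a point): on the bore's axis, 11 mm below the rim: top of the free sprung pad. A plug set in and let go rests on it upright (plug origin 20 mm above the mouth). Pushing it down from there takes 8 N less the plug's weight, plus 0.25 N per mm; let go before it is run in, it rises again.
- thread_tops (a point): on the bore's axis, 5 mm below the rim: height of the thread tops, on which the pins of a lightly pressed plug ride (plug origin 14 to 17 mm above the mouth; 20 on a blunt end). Turned anticlockwise there it drops 8 to 10 mm into a thread start within 90 degrees. Turned clockwise there it jams on a blunt end.
- thread_foot (a point): on the bore's axis, 16 mm below the rim: foot of the four open starts, 90 degrees apart, 17 degrees wide, at angles unlike every time. Dropped in, the plug's origin is 6 mm above the mouth; anticlockwise it soon meets a stop, clockwise 60 to 75 degrees draw it home to a stop, where it stays when let go.
- mount_a: black round specimen mount, 32 mm across, 18 mm high, steel core; a bystander
- mount_b: black round specimen mount, 32 mm across, 18 mm high, copper core; a bystander
- mount_c: black round specimen mount, 32 mm across, 18 mm high, brass core; a bystander
- spray: plain bottle with a paper label, 72 mm across, 150 mm high; a bystander
- wash: plain bottle without label, 66 mm across, 140 mm high; a bystander
- paste: grey jar with black cap, 60 mm across, 60 mm high; a bystander
- holder: dark square specimen holder plate with four holes, 120 x 120 x 16 mm; a bystander
- brush: wooden brush lying down, 170 mm long; a bystander
Not all that is in view belongs to the job. Leave any green or turquoise look-alike of the plug alone.

How it is judged:
At the end, for the whole second after the job is handed in: The plug is home in the press and let go: flange underside within 2 mm of the rim, its axis within 4 mm of the mouth's centre and within 0.05 rad of upright, at rest (z of plug in the frame of mouth below 0.002 m and horizontal distance between plug and mouth below 0.004 m and angle between plug's own z axis and vertical below 0.05 rad and linear speed of plug below 0.02 m/s); the robot touches nothing.
It fails at once if another thing on the bench is moved by more than 30 mm (distance of any of mount_a, mount_b, mount_c, spray, wash, paste, holder, brush from where it was at the start of the episode above 0.03 m).
It fails at once if the plug is forced: more than 80 N between it and the press, all contacts added up (contact force between plug and press above 80 N).
It also fails if it takes over 67 s, if anything falls off the work surface, if the arm or the gripper's body presses on something with over 40 N, if the wrist force passes 120 N, or if a joint passes its speed limit or range.

## Working session

There is one attempt and no reset: what is moved stays moved. The work goes in short steps, Python scripts to look and compute and a tool call to move; the robot and the scene stay as the last step left them, time stands still between calls to the robot, and variables do not carry over. Pictures are saved under pics/ and viewed, at most 10 in all, crops included, and the job is handed in when it is done.

Besides the shell and the picture viewer there is one more tool, called after "Call:" by a JSON object that holds its "name" and its "arguments". drive_tool: Moves the arm, as the interface text tells. Its arguments: {"type":"object","properties":{"increments":{"type":"array"}},"required":["increments"]}

```bash
mkdir -p pics; cat > h.py <<'E'
import numpy as np, cv2
from workcell import get_obs, camera, job_done, silhouettes
def proj(c,p):
    q=c["view"]@np.append(p,1); u=c["K"]@q[:3]; return u[:2]/u[2]
def ray(c,uv):
    R=c["view"][:3,:3];t=c["view"][:3,3]
    return -R.T@t, R.T@np.linalg.solve(c["K"],[uv[0],uv[1],1])
def onz(c,uv,z):
    o,d=ray(c,uv); return o+d*(z-o[2])/d[2]
E
python3 - <<'E'
from h import *
ims=[]
for n in ["top","side"]:
    c=camera(n); ims.append(c["image"]); 
    print(n,"cam at",ray(c,(0,0))[0].round(3))
    for q in ["plug","press"]:
        for s in silhouettes(q,c):
            b=s["bbox"]; ys,xs=np.nonzero(s["region"]); print(n,q,round(s["conf"],2),b,len(xs),xs.mean().round(1),ys.mean().round(1), onz(c,(xs.mean(),ys.mean()),.05).round(3))
    cv2.imwrite(f"pics/{n}.png",c["image"][:,:,::-1])
c=camera("wrist")
cv2.imwrite("pics/wrist.png",c["image"][:,:,::-1])
o=get_obs(); print(o["tool_rot"],o["clock"],o["ft_force"])
E
```

```text
top cam at [0.286 0.033 1.622]
top plug 0.93 [337.8, 267.8, 366.9, 292.5] 611 351.2 278.9 [ 0.349 -0.162  0.05 ]
top plug 0.75 [377.6, 267.8, 411.3, 300.5] 627 393.5 284.6 [ 0.332 -0.29   0.05 ]
top plug 0.71 [338.1, 221.5, 371.1, 248.6] 601 354.7 235.9 [ 0.481 -0.176  0.05 ]
top plug 0.62 [372.2, 146.5, 398.7, 174.1] 450 383.9 160.5 [ 0.722 -0.274  0.05 ]
top plug 0.58 [387.2, 216.4, 413.9, 240.7] 588 399.0 228.9 [ 0.503 -0.314  0.05 ]
top press 0.77 [228.3, 166.6, 300.8, 238.0] 4362 264.0 202.6 [0.586 0.106 0.05 ]
side cam at [-0.106 -0.83   0.79 ]
side plug 0.87 [284.5, 246.5, 309.4, 273.8] 529 297.0 259.8 [ 0.47  -0.194  0.05 ]
side plug 0.87 [243.8, 264.3, 274.5, 292.2] 594 258.6 277.1 [ 0.34  -0.181  0.05 ]
side plug 0.58 [269.7, 291.1, 303.1, 325.3] 762 282.9 306.8 [ 0.323 -0.307  0.05 ]
side plug 0.56 [324.1, 263.8, 350.7, 296.9] 639 335.5 281.5 [ 0.492 -0.329  0.05 ]
side press 0.87 [224.7, 179.4, 304.8, 239.0] 3058 267.2 207.3 [0.575 0.087 0.05 ]
[ 1.42934337e-01  9.89732142e-01 -2.45280994e-04 -5.30680031e-05] 0.35 [-0.28871321 -0.04251561 -0.29493171]
```

View pics/top.png

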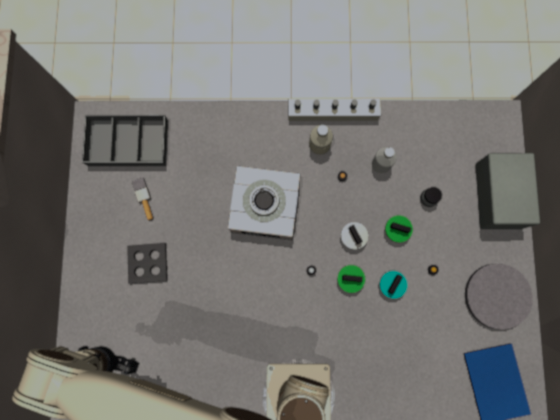

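View pics/side.png

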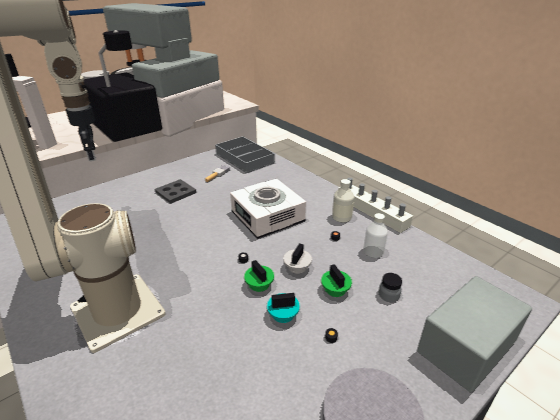

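The top view shows four candidates: grey steel at (355,236), green at (351,279) and (399,229), and turquoise at (393,285). The steel one fits the description. The press mouth is at (264,200). I'll confirm with an enlarged crop and triangulate.

```bash
python3 - <<'E'
from h import *
def tri(a,ua,b,ub):
    (o1,d1),(o2,d2)=ray(a,ua),ray(b,ub)
    s=np.linalg.lstsq(np.c_[d1,-d2],o2-o1,rcond=None)[0]
    p,q=o1+d1*s[0],o2+d2*s[1]; return ((p+q)/2).round(4), np.linalg.norm(p-q).round(4)
t=camera("top"); s=camera("side")
def black(c,box):
    x0,y0,x1,y1=box; g=c["image"][y0:y1,x0:x1].max(2); ys,xs=np.nonzero(g<60)
    r=cv2.minAreaRect(np.c_[xs+x0,ys+y0].astype(np.float32)); print("rect",r,len(xs)); return np.array([xs.mean()+x0,ys.mean()+y0])
bt=black(t,(342,224,368,248)); bs=black(s,(287,245,309,268)); print("handle",tri(t,bt,s,bs))
# bar direction in top
g=t["image"][224:248,342:368].max(2); ys,xs=np.nonzero(g<60)
v,_,_,_=[x for x in [cv2.fitLine(np.c_[xs,ys].astype(np.float32),cv2.DIST_L2,0,.01,.01).ravel()]][0][:4]if 0 else (0,0,0,0)
l=cv2.fitLine(np.c_[xs,ys].astype(np.float32),cv2.DIST_L2,0,.01,.01).ravel()
d=onz(t,bt+10*l[:2],.07)-onz(t,bt-10*l[:2],.07); print("bar yaw",np.degrees(np.arctan2(d[1],d[0])))
# mouth: dark bore in top image and side
for c,q in((t,"top"),(s,"side")):
    for r in silhouettes("press",c)[:1]: print(q,r["bbox"])
A=cv2.resize(t["image"][190:310,220:420],(800,480),interpolation=cv2.INTER_CUBIC)
B=cv2.resize(s["image"][170:330,220:360],(420,480),interpolation=cv2.INTER_CUBIC)
im=np.hstack([cv2.resize(A,(480,288)).repeat(1,0),np.zeros((288,10,3),np.uint8),cv2.resize(B,(252,288))])
cv2.imwrite("pics/crop.png",im[:,:,::-1])
E
```

```text
rect ((354.8999938964844, 234.80001831054688), (18.335756301879883, 5.366562843322754), 63.43495178222656) 100
rect ((297.14044189453125, 253.7752685546875), (7.843984603881836, 20.033960342407227), 32.00538635253906) 132
handle (array([ 0.4846, -0.1764,  0.053 ]), np.float64(0.0016))
bar yaw -154.6577409391554
top [228.0, 164.3, 299.5, 239.3]
side [227.4, 179.5, 304.5, 239.2]
```

View pics/crop.png

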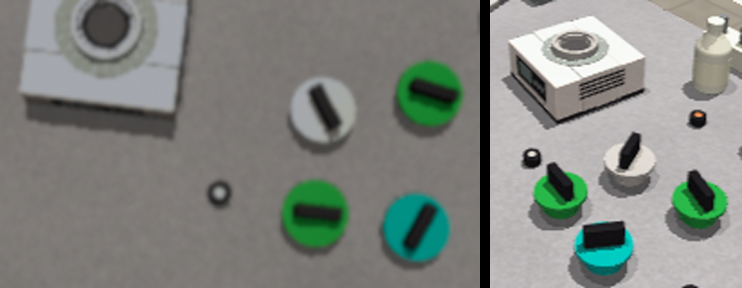

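The grey-white plug at (325,110) in the crop is the steel one; the others are green or turquoise. The handle's measured height of 53 mm matches the expected 56 mm. Its bar yaw is about 25°. Moving over it now.

Call:
{"name": "drive_tool", "arguments": {"increments": [[[17, -33, 0], [0, 0, 2], 1], [[17, -33, 0], [0, 0, 2], 1], [[17, -33, 0], [0, 0, 2], 1], [[17, -33, 0], [0, 0, 2], 1], [[17, -33, 0], [0, 0, 2], 1], [[17, -33, 0], [0, 0, 2], 1], [[17, -33, 0], [0, 0, 2], 1], [[17, -33, 0], [0, 0, 2], 1]]}}

```text
clock: 1.22
eef_pos: [0.2778, 0.2141, 0.2316]
tool_rot: [0.003, 1.0, 0.0, 0.0]
ft_force: [1.1, 1.0, -0.2]
grip_width: 0.0851
grasp_force: 0.0
```

Call:
{"name": "drive_tool", "arguments": {"increments": [[[17, -33, 0], [0, 0, 2], 1], [[17, -33, 0], [0, 0, 2], 1], [[17, -33, 0], [0, 0, 2], 1], [[17, -33, 0], [0, 0, 2], 1], [[17, -33, 0], [0, 0, 2], 1], [[17, -33, 0], [0, 0, 2], 1], [[17, -33, 0], [0, 0, 2], 1], [[17, -33, 0], [0, 0, 2], 1]]}}

```text
clock: 1.88
eef_pos: [0.414, -0.0504, 0.2316]
tool_rot: [-0.136, 0.991, -0.0, 0.0]
ft_force: [0.1, 1.6, -0.1]
grip_width: 0.0853
grasp_force: 0.0
```

Call:
{"name": "drive_tool", "arguments": {"increments": [[[17, -33, 0], [0, 0, 2], 1], [[17, -33, 0], [0, 0, 2], 1], [[17, -33, 0], [0, 0, 2], 1], [[17, -29, 0], [0, 0, 2], 1], [[0, 0, 0], [0, 0, 2], 1], [[0, 0, 0], [0, 0, 0], 1], [[0, 0, 0], [0, 0, 0], 1]]}}

```text
clock: 2.47
eef_pos: [0.4811, -0.1765, 0.2309]
tool_rot: [-0.221, 0.975, 0.0, -0.0]
ft_force: [0.2, 0.3, 0.6]
grip_width: 0.0856
grasp_force: 0.0
```

```bash
python3 - <<'E'
from h import *
o=get_obs(); print(o["joint_pos"],o["eef_pos"],o["tool_rot"])
c=camera("wrist"); print(ray(c,(0,0))[0], c["view"][2,:3])
print(proj(c,[.4846,-.1764,.056]))
for s in silhouettes("plug",c): print(s["conf"],s["bbox"])
cv2.imwrite("pics/w1.png",c["image"][:,:,::-1])
E
```

```text
[-3.51758857e-01  2.66436543e-01  3.81184040e-02  1.34377641e+00
  2.30455742e-04 -7.96424330e-01] [ 0.48105934 -0.17648533  0.23089744] [-2.20505418e-01  9.75385527e-01  4.49269266e-04 -4.82472198e-04]
[ 0.41268693 -0.20970266  0.37341025] [ 0.26643135  0.12759512 -0.95537104]
[281.66243847 187.18997503]
0.91 [197.4, 0.0, 263.4, 14.8]
0.88 [308.7, 0.0, 412.7, 101.3]
0.69 [77.9, 87.6, 179.8, 185.3]
0.57 [232.6, 135.7, 326.1, 229.9]
```

View pics/w1.png

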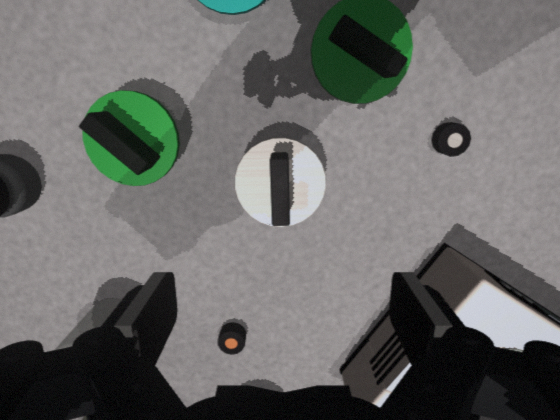

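The wrist view shows the steel plug at (280,182) with its bar upright in the image at (280,190). The green look-alikes are at (130,138) and (362,47). Refining the position now.

```bash
python3 - <<'E'
from h import *
from scipy.optimize import least_squares
c=camera("wrist"); im=c["image"].astype(int)
# flange disc: edge fit: model circle r=43 at z=.039
m=np.zeros(im.shape[:2],np.uint8); x0,y0,x1,y1=225,128,335,236
sub=im[y0:y1,x0:x1]; m=((sub.min(2)>165)).astype(np.uint8)
cn=max(cv2.findContours(m,cv2.RETR_EXTERNAL,cv2.CHAIN_APPROX_NONE)[0],key=cv2.contourArea)
hull=cv2.convexHull(cn)[:,0]+[x0,y0]
cnt=np.array([onz(c,p,.039)[:2] for p in hull])
f=least_squares(lambda v:np.hypot(*(cnt-v[:2]).T)-v[2],[.4846,-.1764,.043],loss="soft_l1",f_scale=.001)
print("flange c,r",f.x.round(4),np.abs(f.fun).mean())
d=(sub.max(2)<45); d[:12]=0; ys,xs=np.nonzero(d)
n,lab,st,ce=cv2.connectedComponentsWithStats(d.astype(np.uint8)); print(st[1:],ce[1:]+[x0,y0])
k=1+np.argmax(st[1:,4]); ys,xs=np.nonzero(lab==k)
P=np.c_[xs+x0,ys+y0].astype(np.float32); r=cv2.minAreaRect(P); print(r)
B=np.array([onz(c,p,.073)[:2] for p in cv2.boxPoints(r)]); print("bar if at .073",B.round(4).tolist(),B.mean(0))
l=cv2.fitLine(P,cv2.DIST_L2,0,.01,.01).ravel(); a=l[2:]
q=onz(c,a+20*l[:2],.073)-onz(c,a-20*l[:2],.073); print("yaw",np.degrees(np.arctan2(q[1],q[0])))
from scipy.spatial.transform import Rotation as R
o=get_obs();Y=R.from_quat(o["tool_rot"]).as_matrix()[:,1]; print("tool y",np.degrees(np.arctan2(Y[1],Y[0])),o["eef_pos"])
E
```

```text
flange c,r [ 0.4864 -0.178   0.042 ] 0.00014120565620579975
[[ 45  24  18  23 162]
 [ 54  35   1   1   1]
 [ 52  36   1   1   1]
 [ 56  37   2   2   2]
 [ 50  41   1   1   1]
 [ 56  40   1   1   1]
 [ 45  42   1   1   1]
 [ 51  43   2   2   2]
 [ 55  42   1   1   1]
 [ 46  46   1   1   1]
 [ 52  46   1   1   1]
 [ 46  48   1   1   1]
 [ 56  48   7  47 120]
 [ 46  50   1   1   1]
 [ 46  55   1   1   1]
 [ 46  60   1   1   1]
 [ 56  61   1   1   1]
 [ 59  63   1   2   2]
 [ 54  66   1   1   1]
 [ 58  72   1   1   1]
 [ 50  75   1   1   1]
 [ 53  77   1   1   1]
 [ 58  77   1   1   1]
 [ 56  82   1   1   1]
 [ 58  91   1   1   1]
 [ 59  93   1   1   1]
 [ 60  95   1   1   1]] [[279.72222222 157.65432099]
 [279.         163.        ]
 [277.         164.        ]
 [281.5        165.5       ]
 [275.         169.        ]
 [281.         168.        ]
 [270.         170.        ]
 [276.5        171.5       ]
 [280.         170.        ]
 [271.         174.        ]
 [277.         174.        ]
 [271.         176.        ]
 [285.71666667 202.10833333]
 [271.         178.        ]
 [271.         183.        ]
 [271.         188.        ]
 [281.         189.        ]
 [284.         191.5       ]
 [279.         194.        ]
 [283.         200.        ]
 [275.         203.        ]
 [278.         205.        ]
 [283.         205.        ]
 [281.         210.        ]
 [283.         219.        ]
 [284.         221.        ]
 [285.         223.        ]]
((278.5, 163.0), (22.0, 17.0), 90.0)
bar if at .073 [[0.4582, -0.1988], [0.4522, -0.1862], [0.4687, -0.1782], [0.4749, -0.1911]] [ 0.46349714 -0.1885959 ]
yaw 73.87970151100909
tool y 115.60883869621522 [ 0.48105933 -0.17551404  0.23154245]
```

Call:
{"name": "drive_tool", "arguments": {"increments": [[[5, -2, -30], [0, 0, 0], 1], [[0, 0, -30], [0, 0, 0], 1], [[0, 0, -30], [0, 0, 0], 1], [[0, 0, -30], [0, 0, 0], 1], [[0, 0, -30], [0, 0, 0], 1], [[0, 0, -24], [0, 0, 0], 1], [[0, 0, -12], [0, 0, 0], 1], [[0, 0, 0], [0, 0, 0], 1]]}}

```text
clock: 3.28
eef_pos: [0.4837, -0.1765, 0.0426]
tool_rot: [-0.222, 0.975, 0.002, -0.003]
ft_force: [-0.8, 0.0, -0.9]
grip_width: 0.0854
grasp_force: 0.0
```

Call:
{"name": "drive_tool", "arguments": {"increments": [[[0, 0, 0], [0, 0, 0], 0.5], [[0, 0, 0], [0, 0, 0], 0], [[0, 0, 0], [0, 0, 0], 0], [[0, 0, 0], [0, 0, 0], 0], [[0, 0, 0], [0, 0, 0], 0], [[0, 0, 0], [0, 0, 0], 0], [[0, 0, 0], [0, 0, 0], 0], [[0, 0, 0], [0, 0, 0], 0]]}}

```text
clock: 3.95
eef_pos: [0.4869, -0.1785, 0.0461]
tool_rot: [-0.221, 0.975, -0.0, 0.001]
ft_force: [-0.5, 1.0, 4.5]
grip_width: 0.0151
grasp_force: 62.8
```

Call:
{"name": "drive_tool", "arguments": {"increments": [[[0, 0, 5], [0, 0, 0], 0], [[0, 0, 15], [0, 0, 0], 0], [[0, 0, 30], [0, 0, 0], 0], [[0, 0, 35], [0, 0, 0], 0], [[0, 0, 35], [0, 0, 0], 0], [[0, 0, 30], [0, 0, 0], 0], [[0, 0, 10], [0, 0, 0], 0], [[0, 0, 0], [0, 0, 0], 0]]}}

```text
clock: 4.62
eef_pos: [0.4879, -0.1791, 0.2076]
tool_rot: [-0.221, 0.975, -0.001, 0.002]
ft_force: [0.6, 0.3, -3.2]
grip_width: 0.0147
grasp_force: 61.8
```

Call:
{"name": "drive_tool", "arguments": {"increments": [[[18, 22, 0], [0, 0, 0], 0], [[19, 22, 0], [0, 0, 0], 0], [[19, 22, 0], [0, 0, 0], 0], [[19, 22, 0], [0, 0, 0], 0], [[19, 22, 0], [0, 0, 0], 0], [[19, 22, 0], [0, 0, 0], 0], [[19, 22, 0], [0, 0, 0], 0], [[18, 22, 0], [0, 0, 0], 0]]}}

```text
clock: 5.28
eef_pos: [0.6355, -0.0013, 0.2008]
tool_rot: [-0.221, 0.975, 0.001, -0.003]
ft_force: [0.9, -0.3, -3.5]
grip_width: 0.0148
grasp_force: 61.5
```

Call:
{"name": "drive_tool", "arguments": {"increments": [[[0, 0, 0], [0, 0, 0], 0], [[0, 0, 0], [0, 0, 0], 0], [[0, 0, 0], [0, 0, 0], 0]]}}

```text
clock: 5.53
eef_pos: [0.6348, -0.0025, 0.2017]
tool_rot: [-0.221, 0.975, 0.0, -0.003]
ft_force: [-0.1, -0.1, -3.0]
grip_width: 0.015
grasp_force: 61.5
```

```bash
python3 - <<'E'
from h import *
o=get_obs(); print(o["eef_pos"],o["tool_rot"],o["ft_force"],o["grip_width"],o["joint_pos"])
c=camera("wrist"); print(ray(c,(0,0))[0],proj(c,[.586,.106,.1]))
cv2.imwrite("pics/w2.png",c["image"][:,:,::-1]); np.savez("w2.npz",**{k:c[k] for k in("image","K","view")})
E
```

```text
[ 0.63478522 -0.00246821  0.20174457] [-2.21486020e-01  9.75158403e-01  4.28013113e-04 -3.13823357e-03] [-0.07569878 -0.05125499 -2.9997139 ] 0.014960989801320691 [-3.61181315e-03  5.32286289e-01  3.60266652e-01  1.40508483e+00
 -5.78175993e-04 -4.50288418e-01]
[ 0.56720092 -0.03564937  0.34463429] [452.80594873 212.75840781]
```

View pics/w2.png

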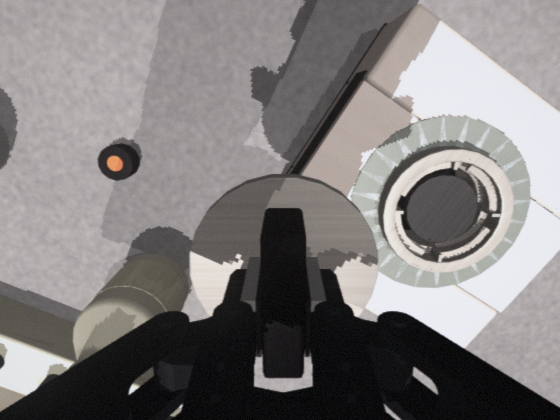

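The wrist view shows the plug held square, with its bar at (283,290). The press mouth is clear at about (445,210), and the thread gaps inside the rim are visible. One more viewpoint for a stereo fit.

Call:
{"name": "drive_tool", "arguments": {"increments": [[[10, 10, 0], [0, 0, 0], 0], [[10, 10, 0], [0, 0, 0], 0], [[10, 10, 0], [0, 0, 0], 0], [[10, 10, 0], [0, 0, 0], 0], [[0, 0, 0], [0, 0, 0], 0], [[0, 0, 0], [0, 0, 0], 0], [[0, 0, 0], [0, 0, 0], 0]]}}

```text
clock: 6.17
eef_pos: [0.6755, 0.0363, 0.2048]
tool_rot: [-0.221, 0.975, -0.0, -0.001]
ft_force: [0.9, 0.0, -4.5]
grip_width: 0.0149
grasp_force: 61.5
```

```bash
cat > m.py <<'E'
from h import *
from scipy.optimize import least_squares
a=dict(np.load("w2.npz")); b=camera("wrist"); np.savez("w3.npz",**{k:b[k] for k in("image","K","view")})
o=get_obs(); print(o["eef_pos"],o["tool_rot"],b["view"][2,:3])
th=np.radians(np.arange(0,360,6)); 
def edge(c,cx,cy,z,r0,w):
    out=[]; g=cv2.GaussianBlur(c["image"],(3,3),0).astype(np.float32); s=g[:,:,0]*2-g[:,:,2]  # reddish-bright
    for t in th:
        rr=np.arange(r0-w,r0+w,.0005); P=[proj(c,[cx+r*np.cos(t),cy+r*np.sin(t),z]) for r in rr]
        P=np.array(P,np.float32); v=cv2.remap(s,P[:,0][None],P[:,1][None],cv2.INTER_LINEAR)[0]
        d=v[:-4]-v[4:]; k=np.argmax(d)
        if d[k]>15: out.append(P[k+2])
    return np.array(out)
def fit(z,cams):
    v=np.array([.586,.106,.046]); 
    for w in(.012,.006,.004):
        E=[edge(c,v[0],v[1],z,.046,w) for c in cams]
        X=np.vstack([[onz(c,p,z)[:2] for p in e] for c,e in zip(cams,E)])
        f=least_squares(lambda u:np.hypot(*(X-u[:2]).T)-u[2],v,loss="soft_l1",f_scale=.0005); v=f.x
    return v,f.cost*1e6,E
for n,cs in(("a",[a]),("b",[b]),("ab",[a,b])):
    v,c,E=fit(.1,cs); print(n,v.round(4),round(c,2),[len(e) for e in E])
# free height, joint fit
E=fit(.1,[a])[2]+fit(.1,[b])[2]
def res(u):
    return np.concatenate([[np.hypot(*(onz(c,p,u[2])[:2]-u[:2]))-.046 for p in e] for c,e in zip((a,b),E)])
f=least_squares(res,[.586,.106,.1],loss="soft_l1",f_scale=.0005); print("xyz",f.x.round(4))
E
python3 m.py
```

```text
[0.67557503 0.03629005 0.20508927] [-2.20578675e-01  9.75368973e-01 -1.11247507e-04 -6.33547228e-04] [ 0.26581243  0.1264268  -0.95569871]
a [0.5882 0.1031 0.0452] 1.75 [60]
b [0.5882 0.1033 0.045 ] 4.08 [60]
ab [0.5882 0.1032 0.0451] 6.22 [60, 60]
xyz [0.5882 0.1052 0.0958]
```

```bash
python3 - <<'E'
from h import *
from scipy.optimize import least_squares
for n,tcp in(("w2",[.6348,-.0025,.2017]),("w3",[.6755,.0363,.2035])):
    c=dict(np.load(n+".npz")); z=tcp[2]-.007; v=np.array([tcp[0],tcp[1]])
    g=cv2.GaussianBlur(c["image"],(3,3),0).astype(np.float32)
    for w in(.008,.004):
        X=[]
        for t in np.radians(np.arange(205-65,205+66,4)):
            rr=np.arange(.043-w,.043+w,.0004); P=np.array([proj(c,[v[0]+r*np.cos(t),v[1]+r*np.sin(t),z]) for r in rr],np.float32)
            s=cv2.remap(g,P[:,0][None],P[:,1][None],cv2.INTER_LINEAR)[0]
            d=np.abs(s[5:]-s[:-5]).sum(1); k=d.argmax()
            if d[k]>30: X.append([v[0]+rr[k+2]*np.cos(t),v[1]+rr[k+2]*np.sin(t)])
        X=np.array(X); f=least_squares(lambda u:np.hypot(*(X-u).T)-.043,v,loss="soft_l1",f_scale=.0005); v=f.x
    e=v-np.array(tcp[:2]); a=np.radians(25.6)
    print(n,len(X),v.round(4),"off tcp",e.round(4),"along bar",e@[np.cos(a),np.sin(a)],"across",e@[-np.sin(a),np.cos(a)],np.abs(f.fun).mean())
    print("tcp proj",proj(c,tcp))
c=camera("top"); 
print("top proj mouth",proj(c,[.588,.1035,.1]))
im=cv2.imread("pics/top.png"); s=cv2.GaussianBlur(im,(3,3),0)[180:220,244:284].max(2); m=(s<95).astype(np.uint8)
k=max(cv2.findContours(m,0,1)[0],key=cv2.contourArea); (x,y),_,_=cv2.fitEllipse(k); print("top dark pad centre",x+244,y+180,cv2.contourArea(k),onz(c,(x+244,y+180),.089))
E
```

```text
w2 33 [ 0.6336 -0.003 ] off tcp [-0.0012 -0.0005] along bar -0.00133122310897498 across 6.483009584740948e-05 0.000550862287853326
tcp proj [283.82828672 277.96911406]
w3 33 [0.6748 0.0357] off tcp [-0.0007 -0.0006] along bar -0.000888612065686682 across -0.0002827236561097728 0.0005054181200441971
tcp proj [283.90860298 276.63481923]
top proj mouth [264.08564039 198.96355942]
top dark pad centre 263.5442428588867 199.49818801879883 280.5 [0.5885128  0.10565631 0.089     ]
```

Call:
{"name": "drive_tool", "arguments": {"increments": [[[-15, 11, 0], [0, 0, 0], 0], [[-15, 11, 0], [0, 0, 0], 0], [[-15, 12, 0], [0, 0, 0], 0], [[-14, 11, 0], [0, 0, 0], 0], [[-14, 11, 0], [0, 0, 0], 0], [[-14, 11, 0], [0, 0, 0], 0], [[0, 0, -15], [0, 0, 0], 0], [[0, 0, -15], [0, 0, 0], 0]]}}

```text
clock: 6.93
eef_pos: [0.5893, 0.1048, 0.1772]
tool_rot: [-0.222, 0.975, -0.0, 0.002]
ft_force: [0.1, -0.3, -4.6]
grip_width: 0.0146
grasp_force: 61.5
```

Call:
{"name": "drive_tool", "arguments": {"increments": [[[0, 0, -15], [0, 0, 0], 0], [[0, 0, -10], [0, 0, 0], 0], [[0, 0, -5], [0, 0, 0], 0], [[0, 0, 0], [0, 0, 0], 0], [[0, 0, 0], [0, 0, 0], 0], [[0, 0, 0], [0, 0, 0], 0]]}}

```text
clock: 7.43
eef_pos: [0.5902, 0.1045, 0.1464]
tool_rot: [-0.221, 0.975, -0.0, 0.001]
ft_force: [-0.1, 0.1, -4.6]
grip_width: 0.015
grasp_force: 61.5
```

```bash
python3 - <<'E'
from h import *
for i in range(3):
    camera("top"); o=get_obs(); print(o["eef_pos"].round(4),o["ft_force"].round(1))
print(o["tool_rot"],o["ft_torque"],o["joint_pos"])
c=camera("wrist"); cv2.imwrite("pics/w4.png",c["image"][:,:,::-1])
E
```

```text
[0.5903 0.1046 0.1465] [ 0.7  0.1 -3.1]
[0.5902 0.1046 0.1464] [-0.4 -0.6 -4.4]
[0.5901 0.1046 0.1462] [-0.2  0.4 -3.9]
[-2.21242698e-01  9.75218375e-01 -5.44626348e-05  8.86469521e-04] [-0.0315302   0.02573467 -0.00833665] [ 1.75502039e-01  4.81007439e-01  1.30489407e-01  1.21850218e+00
 -2.44656270e-05 -2.70675287e-01]
```

View pics/w4.png

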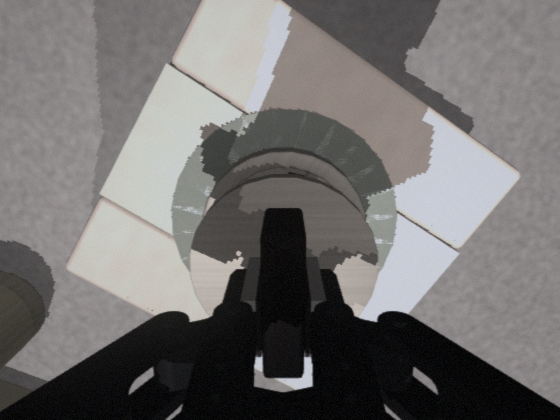

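The wrist view shows the plug over the mouth, its flange centred on the rim at about x=284. Now lowering gently.

Call:
{"name": "drive_tool", "arguments": {"increments": [[[-1, -0.5, -3], [0, 0, 0], 0], [[0, 0, -3], [0, 0, 0], 0], [[0, 0, -3], [0, 0, 0], 0], [[0, 0, -1], [0, 0, 0], 0], [[0, 0, 0], [0, 0, 0], 0], [[0, 0, 0], [0, 0, 0], 0]]}}

```text
clock: 8.13
eef_pos: [0.5884, 0.1041, 0.1357]
tool_rot: [-0.221, 0.975, -0.0, 0.0]
ft_force: [-0.7, -0.3, 0.5]
grip_width: 0.0147
grasp_force: 62.0
```

Call:
{"name": "drive_tool", "arguments": {"increments": [[[0, 0, -1], [0, 0, 0], 0], [[0, 0, -1], [0, 0, 0], 0], [[0, 0, -1], [0, 0, 0], 0], [[0, 0, 0], [0, 0, 0], 0], [[0, 0, 0], [0, 0, 0], 0]]}}

```text
clock: 8.55
eef_pos: [0.5886, 0.1042, 0.1351]
tool_rot: [-0.221, 0.975, -0.0, 0.001]
ft_force: [-5.0, -0.0, 11.2]
grip_width: 0.015
grasp_force: 63.8
```

Call:
{"name": "drive_tool", "arguments": {"increments": [[[-0.7, 0, 0], [0, 0, 0], 0], [[0, 0, 0], [0, 0, 3], 0], [[0, 0, 0], [0, 0, 3], 0], [[0, 0, 0], [0, 0, 3], 0], [[0, 0, 0], [0, 0, 0], 0]]}}

```text
clock: 8.97
eef_pos: [0.5882, 0.1042, 0.1336]
tool_rot: [-0.298, 0.955, -0.0, 0.001]
ft_force: [-1.6, 0.7, 4.5]
grip_width: 0.0148
grasp_force: 62.7
```

```bash
python3 - <<'E'
from h import *
o=get_obs(); print(o["eef_pos"].round(4),o["ft_force"].round(1),o["ft_torque"].round(2))
E
```

```text
[0.5882 0.1042 0.1336] [-1.6  0.7  4.5] [-0.17  0.49 -0.05]
```

Call:
{"name": "drive_tool", "arguments": {"increments": [[[0, 0, -1], [0, 0, 0], 0], [[0, 0, -1], [0, 0, 0], 0], [[0, 0, -1], [0, 0, 0], 0], [[0, 0, 0], [0, 0, 0], 0], [[0, 0, 0], [0, 0, 0], 0]]}}

```text
clock: 9.38
eef_pos: [0.5884, 0.1043, 0.1308]
tool_rot: [-0.297, 0.955, -0.0, 0.001]
ft_force: [-3.8, 0.1, 9.0]
grip_width: 0.0147
grasp_force: 63.7
```

Call:
{"name": "drive_tool", "arguments": {"increments": [[[0, 0, -0.5], [0, 0, 3], 0], [[0, 0, 0], [0, 0, 3], 0], [[0, 0, 0], [0, 0, 3], 0], [[0, 0, 0], [0, 0, 3], 0], [[0, 0, 0], [0, 0, 0], 0]]}}

```text
clock: 9.8
eef_pos: [0.5888, 0.1039, 0.1308]
tool_rot: [-0.396, 0.918, -0.001, 0.002]
ft_force: [-2.9, -1.3, 11.1]
grip_width: 0.0151
grasp_force: 63.7
```

Call:
{"name": "drive_tool", "arguments": {"increments": [[[0, 0, 0], [0, 0, 3], 0], [[0, 0, 0], [0, 0, 3], 0], [[0, 0, 0], [0, 0, 3], 0], [[0, 0, 0], [0, 0, 3], 0], [[0, 0, 0], [0, 0, 0], 0]]}}

```text
clock: 10.22
eef_pos: [0.5891, 0.1038, 0.1308]
tool_rot: [-0.489, 0.872, -0.001, 0.002]
ft_force: [-2.5, -1.1, 10.3]
grip_width: 0.0148
grasp_force: 63.6
```

```bash
python3 - <<'E'
from h import *
o=get_obs(); print(o["eef_pos"].round(4),o["ft_force"].round(1),o["ft_torque"].round(2))
E
```

```text
[0.5891 0.1038 0.1308] [-2.5 -1.1 10.3] [-0.43  0.45  0.1 ]
```

Call:
{"name": "drive_tool", "arguments": {"increments": [[[-0.3, 0, 0], [0, 0, 3], 0], [[0, 0, 0], [0, 0, 3], 0], [[0, 0, 0], [0, 0, 3], 0], [[0, 0, 0], [0, 0, 2], 0], [[0, 0, 0], [0, 0, 0], 0]]}}

```text
clock: 10.63
eef_pos: [0.5892, 0.1038, 0.1311]
tool_rot: [-0.57, 0.821, -0.002, 0.002]
ft_force: [-2.0, -0.9, 12.1]
grip_width: 0.0148
grasp_force: 63.7
```

Call:
{"name": "drive_tool", "arguments": {"increments": [[[0, 0, 0], [0, 0, 3], 0], [[0, 0, 0], [0, 0, 3], 0], [[0, 0, 0], [0, 0, 3], 0], [[0, 0, 0], [0, 0, 2], 0], [[0, 0, 0], [0, 0, 0], 0]]}}

```text
clock: 11.05
eef_pos: [0.5895, 0.1038, 0.1313]
tool_rot: [-0.647, 0.763, -0.002, 0.002]
ft_force: [-1.7, -2.1, 12.0]
grip_width: 0.0151
grasp_force: 63.8
```

```bash
python3 - <<'E'
from h import *
o=get_obs(); print(o["eef_pos"].round(4),o["ft_force"].round(1),o["ft_torque"].round(2),o["joint_pos"].round(2))
E
```

```text
[0.5895 0.1038 0.1313] [-1.7 -2.1 12. ] [-0.51  0.36  0.14] [ 0.17  0.49  0.1   1.18 -0.   -1.23]
```

Call:
{"name": "drive_tool", "arguments": {"increments": [[[0, 0, 0], [0, 0, 3], 0], [[0, 0, 0], [0, 0, 3], 0], [[0, 0, 0], [0, 0, 3], 0], [[0, 0, 0], [0, 0, 2], 0], [[0, 0, 0], [0, 0, 0], 0]]}}

```text
clock: 11.47
eef_pos: [0.5898, 0.1036, 0.1313]
tool_rot: [0.717, -0.697, 0.002, -0.002]
ft_force: [-0.9, -1.2, 11.8]
grip_width: 0.0149
grasp_force: 63.7
```

Call:
{"name": "drive_tool", "arguments": {"increments": [[[-0.3, 0, 0], [0, 0, 3], 0], [[0, 0, 0], [0, 0, 3], 0], [[0, 0, 0], [0, 0, 3], 0], [[0, 0, 0], [0, 0, 2], 0], [[0, 0, 0], [0, 0, 0], 0]]}}

```text
clock: 11.88
eef_pos: [0.589, 0.104, 0.1299]
tool_rot: [0.78, -0.625, 0.002, -0.001]
ft_force: [0.4, -0.2, 5.4]
grip_width: 0.0151
grasp_force: 62.8
```

The force fell to the pad load alone, so it has dropped into a start. Following it down without turning.

Call:
{"name": "drive_tool", "arguments": {"increments": [[[0, 0, -1.5], [0, 0, 0], 0], [[0, 0, -1.5], [0, 0, 0], 0], [[0, 0, -1.5], [0, 0, 0], 0], [[0, 0, -1], [0, 0, 0], 0], [[0, 0, 0], [0, 0, 0], 0], [[0, 0, 0], [0, 0, 0], 0]]}}

```text
clock: 12.38
eef_pos: [0.589, 0.104, 0.1245]
tool_rot: [0.78, -0.626, 0.002, -0.001]
ft_force: [-0.4, -1.0, 6.8]
grip_width: 0.0154
grasp_force: 63.1
```

```bash
python3 - <<'E'
from h import *
o=get_obs(); print(o["eef_pos"].round(4),o["ft_force"].round(1),o["ft_torque"].round(2))
E
```

```text
[0.589  0.104  0.1245] [-0.4 -1.   6.8] [-0.21 -0.09  0.08]
```

Call:
{"name": "drive_tool", "arguments": {"increments": [[[0, 0, -1], [0, 0, 0], 0], [[0, 0, -1], [0, 0, 0], 0], [[0, 0, -1], [0, 0, 0], 0], [[0, 0, 0], [0, 0, 0], 0], [[0, 0, 0], [0, 0, 0], 0]]}}

```text
clock: 12.8
eef_pos: [0.589, 0.104, 0.1217]
tool_rot: [0.78, -0.626, 0.002, -0.001]
ft_force: [-0.8, -0.7, 7.0]
grip_width: 0.0153
grasp_force: 63.2
```

Call:
{"name": "drive_tool", "arguments": {"increments": [[[0, 0, -1], [0, 0, 0], 0], [[0, 0, 0], [0, 0, 0], 0], [[0, 0, 0], [0, 0, 0], 0]]}}

```text
clock: 13.05
eef_pos: [0.589, 0.104, 0.1209]
tool_rot: [0.78, -0.626, 0.002, -0.002]
ft_force: [-0.4, -0.5, 7.6]
grip_width: 0.0148
grasp_force: 63.4
```

```bash
python3 - <<'E'
from h import *
o=get_obs(); print(o["eef_pos"].round(4),o["ft_force"].round(1),o["ft_torque"].round(2))
E
```

```text
[0.589  0.104  0.1209] [-0.4 -0.5  7.6] [-0.2   0.03  0.01]
```

Call:
{"name": "drive_tool", "arguments": {"increments": [[[0, 0, -1], [0, 0, 0], 0], [[0, 0, -0.5], [0, 0, 0], 0], [[0, 0, 0], [0, 0, 0], 0], [[0, 0, 0], [0, 0, 0], 0]]}}

```text
clock: 13.38
eef_pos: [0.5891, 0.1041, 0.1206]
tool_rot: [0.78, -0.626, 0.002, -0.002]
ft_force: [-2.4, -1.3, 12.8]
grip_width: 0.0148
grasp_force: 64.1
```

Foot found at TCP z 0.1206, as expected. Running it in clockwise, lowering about 0.09 mm per degree.

Call:
{"name": "drive_tool", "arguments": {"increments": [[[0, 0, 0], [0, 0, -3], 0], [[0, 0, -0.2], [0, 0, -3], 0], [[0, 0, -0.3], [0, 0, -3], 0], [[0, 0, -0.3], [0, 0, -3], 0], [[0, 0, 0], [0, 0, 0], 0]]}}

```text
clock: 13.8
eef_pos: [0.5898, 0.1045, 0.1199]
tool_rot: [0.71, -0.705, 0.002, -0.003]
ft_force: [-0.3, -0.1, 13.6]
grip_width: 0.0147
grasp_force: 63.9
```

```bash
python3 - <<'E'
from h import *
o=get_obs(); print(o["eef_pos"].round(4),o["ft_force"].round(1),o["ft_torque"].round(2),o["joint_pos"].round(3)[5])
E
```

```text
[0.5898 0.1045 0.1199] [-0.3 -0.1 13.6] [-0.09  0.2  -0.25] -1.402
```

Call:
{"name": "drive_tool", "arguments": {"increments": [[[-0.3, 0, -0.2], [0, 0, -3], 0], [[0, 0, -0.3], [0, 0, -3], 0], [[0, 0, -0.3], [0, 0, -3], 0], [[0, 0, -0.3], [0, 0, -3], 0], [[0, 0, 0], [0, 0, 0], 0]]}}

```text
clock: 14.22
eef_pos: [0.5899, 0.1042, 0.1187]
tool_rot: [-0.632, 0.775, -0.002, 0.003]
ft_force: [-0.3, -0.1, 11.4]
grip_width: 0.0148
grasp_force: 63.7
```

```bash
python3 - <<'E'
from h import *
o=get_obs(); print(o["eef_pos"].round(4),o["ft_force"].round(1),o["ft_torque"].round(2),o["joint_pos"].round(3)[5])
E
```

```text
[0.5899 0.1042 0.1187] [-0.3 -0.1 11.4] [-0.33  0.03 -0.16] -1.193
```

Drawing in cleanly. Continuing.

Call:
{"name": "drive_tool", "arguments": {"increments": [[[0, 0, -0.3], [0, 0, -3], 0], [[0, 0, -0.3], [0, 0, -3], 0], [[0, 0, -0.3], [0, 0, -3], 0], [[0, 0, -0.3], [0, 0, -3], 0], [[0, 0, 0], [0, 0, 0], 0]]}}

```text
clock: 14.63
eef_pos: [0.5898, 0.104, 0.1172]
tool_rot: [-0.548, 0.837, -0.002, 0.003]
ft_force: [0.2, -0.9, 10.2]
grip_width: 0.0148
grasp_force: 63.6
```

Call:
{"name": "drive_tool", "arguments": {"increments": [[[-0.3, 0, -0.3], [0, 0, -3], 0], [[0, 0, -0.3], [0, 0, -3], 0], [[0, 0, -0.2], [0, 0, -3], 0], [[0, 0, -0.3], [0, 0, -3], 0], [[0, 0, 0], [0, 0, 0], 0]]}}

```text
clock: 15.05
eef_pos: [0.5896, 0.1037, 0.1159]
tool_rot: [-0.457, 0.889, -0.002, 0.003]
ft_force: [0.3, -1.6, 8.9]
grip_width: 0.0151
grasp_force: 63.5
```

```bash
python3 - <<'E'
from h import *
o=get_obs(); print(o["eef_pos"].round(4),o["ft_force"].round(1),o["ft_torque"].round(2),o["joint_pos"].round(3)[5])
E
```

```text
[0.5896 0.1037 0.1159] [ 0.3 -1.6  8.9] [-0.5  -0.13 -0.08] -0.774
```

Call:
{"name": "drive_tool", "arguments": {"increments": [[[0, 0, -0.3], [0, 0, -3], 0], [[0, 0, -0.3], [0, 0, -3], 0], [[0, 0, -0.3], [0, 0, -3], 0], [[0, 0, -0.3], [0, 0, -2], 0], [[0, 0, 0], [0, 0, 0], 0]]}}

```text
clock: 15.47
eef_pos: [0.5895, 0.1035, 0.1151]
tool_rot: [-0.37, 0.929, -0.002, 0.003]
ft_force: [0.4, -1.3, 11.6]
grip_width: 0.0148
grasp_force: 63.7
```

```bash
python3 - <<'E'
from h import *
o=get_obs(); print(o["eef_pos"].round(4),o["ft_force"].round(1),o["ft_torque"].round(2),o["joint_pos"].round(3)[5])
E
```

```text
[0.5895 0.1035 0.1151] [ 0.4 -1.3 11.6] [-0.64  0.06 -0.09] -0.583
```

Call:
{"name": "drive_tool", "arguments": {"increments": [[[0, 0, -0.2], [0, 0, -2], 0], [[0, 0, -0.2], [0, 0, -2], 0], [[0, 0, -0.2], [0, 0, -2], 0], [[0, 0, 0], [0, 0, 0], 0]]}}

```text
clock: 15.8
eef_pos: [0.5896, 0.1036, 0.1151]
tool_rot: [-0.321, 0.947, -0.002, 0.004]
ft_force: [-0.3, -2.1, 13.7]
grip_width: 0.0149
grasp_force: 64.1
```

```bash
python3 - <<'E'
from h import *
o=get_obs(); print(o["eef_pos"].round(4),o["ft_force"].round(1),o["ft_torque"].round(2),o["joint_pos"].round(3)[5])
E
```

```text
[0.5896 0.1036 0.1151] [-0.3 -2.1 13.7] [-0.76  0.34  0.03] -0.478
```

Call:
{"name": "drive_tool", "arguments": {"increments": [[[0, 0, 0], [0, 0, -2], 0], [[0, 0, 0], [0, 0, -2], 0], [[0, 0, 0], [0, 0, -2], 0], [[0, 0, 0], [0, 0, 0], 0]]}}

```text
clock: 16.13
eef_pos: [0.5889, 0.1041, 0.1151]
tool_rot: [-0.273, 0.962, -0.001, 0.003]
ft_force: [-1.4, -1.4, 15.1]
grip_width: 0.015
grasp_force: 69.3
```

```bash
python3 - <<'E'
from h import *
o=get_obs(); print(o["eef_pos"].round(4),o["ft_force"].round(1),o["ft_torque"].round(2),o["joint_pos"].round(3)[5])
c=camera("wrist"); cv2.imwrite("pics/w5.png",c["image"][:,:,::-1])
E
```

```text
[0.5889 0.1041 0.1151] [-1.4 -1.4 15.1] [-0.58  0.68  1.48] -0.377
```

View pics/w5.png

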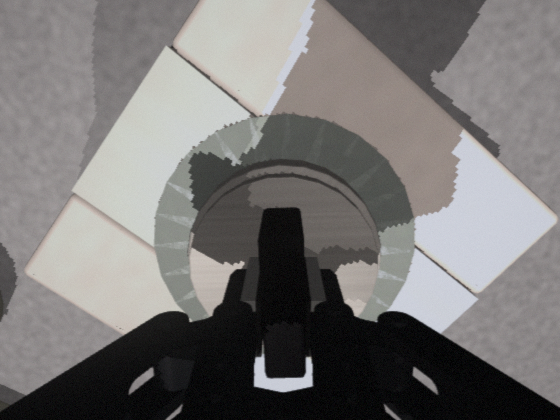

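The torque jumped to 1.5 N m with z unchanged, and the view shows the flange flush and concentric on the rim at (285,240). It is home, so I'm relaxing the wind-up and letting go.

Call:
{"name": "drive_tool", "arguments": {"increments": [[[0, 0, 0.6], [0, 0, 1.5], 0], [[0, 0, 0.6], [0, 0, 0], 0], [[0, 0, 0.3], [0, 0, 0], 0], [[0, 0, 0], [0, 0, 0], 0]]}}

```text
clock: 16.52
eef_pos: [0.5886, 0.1041, 0.1152]
tool_rot: [-0.285, 0.958, -0.001, 0.002]
ft_force: [-0.2, -0.6, 8.6]
grip_width: 0.0149
grasp_force: 63.8
```

```bash
python3 - <<'E'
from h import *
o=get_obs(); print(o["eef_pos"].round(4),o["ft_force"].round(1),o["ft_torque"].round(2),o["joint_pos"].round(3)[5])
E
```

```text
[0.5886 0.1041 0.1152] [-0.2 -0.6  8.6] [-0.37  0.14  0.74] -0.403
```

Call:
{"name": "drive_tool", "arguments": {"increments": [[[0, 0, 0.5], [0, 0, 0], 0.3], [[0, 0, 0], [0, 0, 0], 0.7], [[0, 0, 0], [0, 0, 0], 1], [[0, 0, 0], [0, 0, 0], 1], [[0, 0, 0], [0, 0, 0], 1], [[0, 0, 0], [0, 0, 0], 1]]}}

```text
clock: 17.02
eef_pos: [0.5863, 0.104, 0.1133]
tool_rot: [-0.284, 0.959, 0.0, -0.0]
ft_force: [-0.1, 0.5, 0.6]
grip_width: 0.0834
grasp_force: 0.0
```

Call:
{"name": "drive_tool", "arguments": {"increments": [[[0, 0, 10], [0, 0, 0], 1], [[0, 0, 25], [0, 0, 0], 1], [[0, 0, 25], [0, 0, 0], 1], [[0, 0, 25], [0, 0, 0], 1], [[0, 0, 25], [0, 0, 0], 1], [[0, 0, 0], [0, 0, 0], 1], [[0, 0, 0], [0, 0, 0], 1]]}}

```text
clock: 17.6
eef_pos: [0.5878, 0.1043, 0.2266]
tool_rot: [-0.285, 0.959, -0.0, 0.003]
ft_force: [0.3, 0.5, 0.3]
grip_width: 0.0857
grasp_force: 0.0
```

```bash
python3 - <<'E'
from h import *
c=camera("wrist"); s=camera("side"); o=get_obs(); print(o["eef_pos"],o["clock"],o["ft_force"])
im=np.hstack([cv2.resize(c["image"],(400,300)),cv2.resize(s["image"][160:260,205:325],(360,300),interpolation=cv2.INTER_CUBIC)])
cv2.imwrite("pics/end.png",im[:,:,::-1])
E
```

```text
[0.58613341 0.1039878  0.22343658] 17.7 [ 0.06205744  0.41570942 -0.46525113]
```

View pics/end.png

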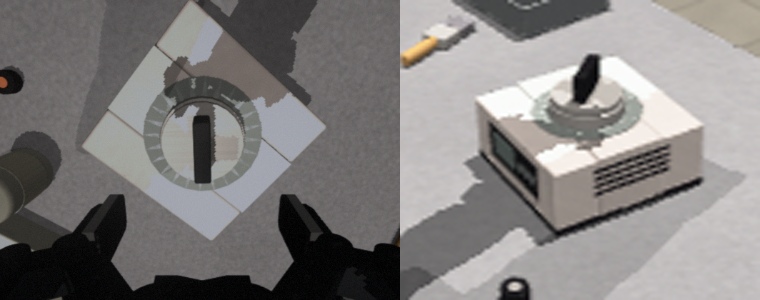

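The plug sits upright and flush in the mouth, at (203,148) in the wrist half and (590,95) in the side half. The gripper is clear, so I'm handing in.

```bash
python3 -c "
from workcell import job_done
print(job_done())"
```

```text
the job is handed in; nothing more can be done
None
```

The steel plug is screwed home to its stop in the press, flange flush on the rim by eye, and let go; I handed it in at about 17.7 s with no verdict shown, and turning torque peaked at about 1.5 N m at the end stop, above your 0.7 N m figure.

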